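# Snap in the pitcher rinser's spray head and tug-test it

## Robot

A 6-joint arm with a two-finger parallel gripper is mounted at the origin on a cart in front of the work surface, level with it; the furniture and walls round the work are solid. World frame = base frame: x ahead of the robot, y to its left, z up, the work surface at z = 0. Lengths are in m, angles in rad, forces in N, time in s.
With the tool pointing down it reaches from about 0.325 to 0.925 m from the base axis. Payload 3.1 kg.
Tool frame: the origin (TCP) lies on the front face of the gripper's body, between the roots of the fingers; the fingertips stand 73 mm ahead of it and the grasp point (between the pads) lies 54 mm ahead of it; z points along the fingers, y is the line along which they close (so a half turn about z gives the same grasp; the last joint's range is limited). The gripper opens to 85 mm and grips with 20 to 120 N. Pads are 22 mm wide; open, the fingers measure 114 mm over their backs; the gripper's body (76 mm by 85 mm) begins 54 mm behind the grasp point. The pads swing forward as they close: fully open they stand 13 mm farther back than shut.
Start: joints at [1.172, 0.217, 1.613, -0, 1.311, -0.112], TCP at [0.177, 0.599, 0.304] pointing down, gripper open.
Joint ranges: [-2.75, 2.75], [-0.78, 2.1], [0.31, 2.55], [-1.13, 4.27], [0.13, 2.63], [-2.58, 2.58]. Speed limits (rad/s): [2.79, 2.79, 3.14, 3.14, 3.14, 3.14].

## Interface

Orientations are given as [roll, pitch, yaw] about the fixed x, y, z axes, in that order (R = Rz(yaw) Ry(pitch) Rx(roll)).
In Python, from workcell import robot, get_image gives the robot as it stands. The module is installed in compiled form; this text tells all that it offers.
- The arm moves only by the tool apply_moves, never from a script. Its argument "increments" is a list that holds one entry, the list of rows, each a list of 7 numbers: the shift along the tool's x, y, z scaled (see below), then the turn, a rotation vector about the tool's x, y, z scaled (see below), then the opening, from 0 (shut) to 1 (fully open). In form: [[[x, y, z, rx, ry, rz, hand], ...]]. A call has 1 to 20 rows; each row shifts and turns the commanded pose from where the row before left it, along the tool's axes as they then stand; what a row does not reach is not made up. The controller multiplies each number of a shift by 0.04 m and each number of a turn by 10 degrees. A row lasts 1/8 s, in which the tool goes at most 62.5 mm and 10.7 degrees, less where a joint would pass 70% of its speed; a pose out of reach is approached as far as the arm can. A call with a number of a shift or a turn outside -1 to 1 is refused whole. A call with a gripper value outside its range is refused whole. The fingers move at their own pace and stop on an object; "grip_force" is the grip in N (left out, the last holds). Time passes only in rows, so rows that do not move let the fingers close. It gives the time, the measured TCP pose, the force, the opening and the grip force at its end, in the units of the state.
- robot.get_obs(): the state, without advancing time (a new reading comes with each control period).
- get_image(name): name is "scene" or "top"; returns a dict with "frame" (384x512x3 uint8, red, green, blue), "vertical_fov" (degrees; the focal length in pixels is half the picture's height over the tangent of half this angle, whatever the lens; pixels are square), "cx", "cy" (the principal point, pixels), "R" (3x3) and "t" (3): a world point X has camera coordinates R X + t. Camera axes: x right, y down, z forward; pixel columns grow to the right and rows downward; lengths in m; the calibration is good to about 2 mm. A picture is of the moment at which its call begins. There is no depth.
- robot.hand_in(): hands the job in; it is judged then, once.
The state is a dict: "time_s": time; "q": joint angles; "joint_vel": joint speeds; "joint_efforts": joint torques, N m; "eef_pos": TCP position; "eef_rot": TCP orientation; "wrist_force": force on the tool from outside, world axes, zero at the start; "ft_torque": the same for the moment, N m; "finger_gap": opening from 0.0 (shut) to 1.0 (fully open); "grasp_force": force on a finger pad.
Only numpy, scipy, OpenCV 4.12 (cv2) and the standard library are available. Lean on these libraries where they do the work, as an engineer would, in place of code of your own. Each camera call takes 0.05 s, during which the arm holds its last target. There are 200 camera calls.

## Task

Take the blue spray head from its white drying stand and press it straight down into the socket in the middle of the steel pitcher rinser until it clicks in and its flange rests flush on the socket plate, pressing no harder than needed. Then, without letting it come out, tug it straight up with about 12 newtons for about one second to confirm that the clip holds it, ease off, and let go of it, leaving it fully home. Do not yank it or disturb the things around.

Things in the scene. Friction and masses are not known exactly. Their poses are not given: they have to be found in the camera images.
- spray_head: loose blue plastic spray head, ~160 g. Origin: centre of flange underside; z its axis, up. Flange 44 mm wide, z 0 to 5 mm; above it a barrel to grip, 24 mm wide, z 5 to 50 mm, white band near the top. Below: stem 16 mm wide to z -10, neck 8 mm, white snap bulb 16 mm wide at z -24, tapering to a round tip at z -40. Any yaw fits. Starts upright in the drying stand, flange on its rim
- dry_stand: white ceramic ring, fixed, 56 mm in diameter, 45 mm high, with a 21 mm bore in which the head's stem stands. Origin: centre of its underside, on the worktop
- rinser: stainless steel pitcher rinser, a fixed flat box 130 (x) by 170 (y) by 50 mm high with a rim 5 mm higher round its edge. Origin: centre of its underside; the socket is in the middle of its top
- seat (a point): centre of the socket's mouth (19 mm hole), top face of a black rubber plate 50 x 50 mm, 56 mm above the worktop; z up. Sprung jaws below let the bulb pass at 10 to 15 N of push (click), then draw it down and hold it against over 20 N of pull. Home, also while tugged: spray_head's origin within 1.5 mm of this point; with the bulb still on the jaws over 9 mm above
- socket (a joint): vertical displacement (m) of the socket plate on its stiff rubber mount, 0 unloaded, + up: it yields 1 mm for each 4 N, so -0.003 is a push of 12 N and +0.003 a pull of 12 N
- pitcher: small steel milk pitcher with a handle, 94 mm high, bystander; origin centre of its underside
- mug: white mug, 100 mm high, bystander; origin centre of its underside
- cocoa: clear shaker jar with a white cap, 44 mm wide, 109 mm high, bystander; origin centre of its underside
- milk: plastic milk jug with a green cap, 204 mm high, bystander; origin centre of its underside
- tamper: coffee tamper with a black handle and a steel foot, 95 mm high, bystander; origin centre of its underside
- timer: white kitchen timer with a red dial, 66 mm wide, 45 mm high, bystander; origin centre of its underside

How it is judged:
On the way, in this order (a step that is already met when the one before it is completed fails the run):
1. the spray head is clipped home in the socket, upright, its flange pressed or resting on the plate with no upward pull (z of spray_head in the frame of seat below 0.002 m and horizontal distance between spray_head and seat below 0.004 m and angle between the z axis of spray_head and the z axis of seat, either way round below 0.12 rad and value of joint socket below 0.001 m), for 0.2 s.
2. the head, still home, is tugged up with 9 to 16 N for at least 0.5 s (value of joint socket between 0.00225 and 0.004 m and z of spray_head in the frame of seat below 0.002 m), for 0.5 s.
At the end, for the whole second after the job is handed in: the spray head is at rest, released, upright within 0.12 rad and home in the socket: its flange within 2.5 mm of the plate and within 4 mm of the centre, the socket unloaded (within 0.6 mm above and 1 mm below its rest height) (z of spray_head in the frame of seat between -0.002 and 0.002 m and horizontal distance between spray_head and seat below 0.004 m and angle between spray_head's own z axis and vertical below 0.12 rad and value of joint socket between -0.001 and 0.0006 m and linear speed of spray_head below 0.02 m/s); the robot touches nothing.
It fails at once if the socket is pressed down with more than 25 N (joint below -6.25 mm) (value of joint socket below -0.00625 m).
It fails at once if the socket is pulled up with more than 20 N (joint above 5 mm) (value of joint socket above 0.005 m).
It fails at once if a bystander is moved by more than 25 mm (distance of any of pitcher, mug, cocoa, milk, tamper, timer from where it was at the start of the episode above 0.025 m).
It also fails if it takes over 64 s, if anything falls off the work surface, if the arm or the gripper's body presses on something with over 40 N, if the wrist force passes 120 N, or if a joint passes its speed limit or range.

## Working session

There is one attempt and no reset: what is moved stays moved. The work goes in short steps, Python scripts to look and compute and a tool call to move; the robot and the scene stay as the last step left them, time stands still between calls to the robot, and variables do not carry over. Pictures are saved under pics/ and viewed, at most 10 in all, crops included, and the job is handed in when it is done.

Besides the shell and the picture viewer there is one more tool, called after "Call:" as name(argument=value, ...) on one line, values as JSON. apply_moves: Moves the arm, as the interface text tells. Shifts and turns lie within -1 to 1; 1 stands for 0.04 m of shift or 10 degrees of turn. Its arguments: {"type":"object","properties":{"increments":{"type":"array","items":{"type":"array","items":{"type":"array","items":{"type":"number","minimum":-1,"maximum":1}}}},"grip_force":{"type":"number"}},"required":["increments"]}

```bash
mkdir -p pics; cat > h.py <<'E'
import numpy as np, cv2
from workcell import robot, get_image
def cam(n):
    c=get_image(n); f=c["frame"].shape[0]/2/np.tan(np.radians(c["vertical_fov"])/2)
    return c,f
def proj(c,f,X):
    p=np.asarray(c["R"])@np.asarray(X)+np.asarray(c["t"]); return np.array([c["cx"]+f*p[0]/p[2], c["cy"]+f*p[1]/p[2]])
def ray(c,f,uv):
    R=np.asarray(c["R"]); d=R.T@np.array([(uv[0]-c["cx"])/f,(uv[1]-c["cy"])/f,1]); return -R.T@np.asarray(c["t"]), d/np.linalg.norm(d)
def onz(c,f,uv,z):
    o,d=ray(c,f,uv); return o+d*(z-o[2])/d[2]
def tri(r1,r2):
    (a,d),(b,e)=r1,r2; s=np.linalg.lstsq(np.c_[d,-e],b-a,rcond=None)[0]
    p,q=a+s[0]*d,b+s[1]*e; return (p+q)/2, np.linalg.norm(p-q)
E
python3 - <<'E'
from h import *
print({k:v for k,v in robot.get_obs().items()})
for n in("scene","top"):
    c,f=cam(n); o,d=ray(c,f,(c["cx"],c["cy"])); print(n,f,c["cx"],c["cy"],o,d)
    cv2.imwrite(f"pics/{n}1.png",cv2.resize(c["frame"][:,:,::-1],(800,600),interpolation=cv2.INTER_CUBIC))
E
```

```text
{'time_s': 0.0, 'q': array([ 1.17181864e+00,  2.17790852e-01,  1.61496969e+00,  8.86191100e-07,
        1.31129930e+00, -1.12226050e-01]), 'joint_vel': array([-7.80763871e-04,  4.26646626e-04, -1.15034941e-03, -1.14280685e-04,
        4.80645537e-05, -4.29729493e-04]), 'joint_efforts': array([ 1.72487355e-03, -3.96837008e+01, -3.03856909e+01, -7.99203008e-05,
        9.81662219e-03, -3.17877641e-05]), 'eef_pos': array([0.17651045, 0.59887087, 0.30252673]), 'eef_rot': array([-3.13914108e+00, -2.77151931e-04,  2.85484045e+00]), 'wrist_force': array([-0.2106146 ,  0.28409352,  0.49034713]), 'ft_torque': array([-0.0090931 ,  0.00655554, -0.0131729 ]), 'grasp_force': 0.0, 'finger_gap': 1.0011679237041708}
scene 423.17603314566844 260.501567386521 191.06658632497198 [-0.40083145  0.94895797  0.73159571] [ 0.66784391 -0.56945911 -0.47927115]
top 381.7854989228048 254.19818005185914 193.15590824234397 [0.21940079 0.15301854 1.45569303] [ 0.22105011  0.00699673 -0.97523735]
```

View pics/scene1.png

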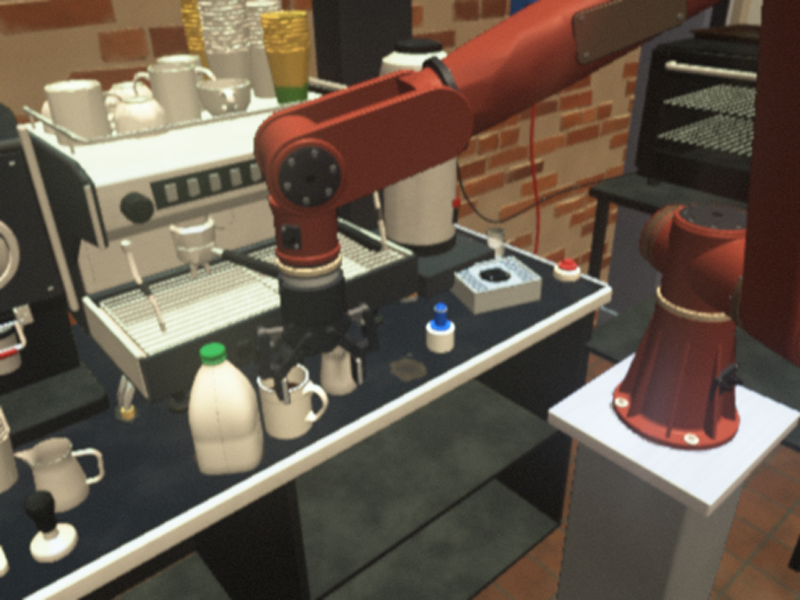

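View pics/top1.png

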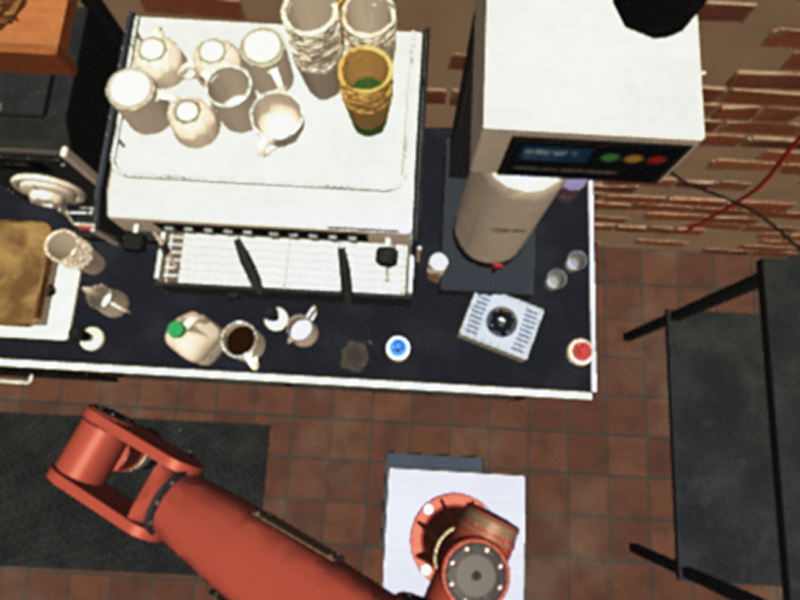

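The scene view shows the blue head in its stand (438,325) and the rinser with its black plate (495,273). The top view shows the head at (398,348) and the plate at (503,321). All are in 800x600 pixels. Next I'll take zoomed crops and segment.

```bash
python3 - <<'E'
from h import *
out=[]
B={}
for n,(x0,y0) in (("scene",(262,140)),("top",(240,175))):
    c,f=cam(n); im=c["frame"]; hsv=cv2.cvtColor(im,cv2.COLOR_RGB2HSV)
    m=cv2.inRange(hsv,(100,120,60),(125,255,255)); m[:, :230]=0; m[:, 300:]=0; m[:180 if n=="scene" else 200]=0; m[240:]=0
    v,u=np.nonzero(m); print(n,len(u),u.min(),u.max(),v.min(),v.max(),u.mean(),v.mean())
    print("plain proj base",proj(c,f,(0,0,0)))
    cr=im[y0:y0+95,x0:x0+ 115,::-1]; out.append(cv2.resize(cr,None,fx=3.4,fy=6 if 0 else 3.4,interpolation=cv2.INTER_CUBIC))
    np.savez(f"{n}.npz",frame=im,R=c["R"],t=c["t"],cx=c["cx"],cy=c["cy"],vertical_fov=c["vertical_fov"])
cv2.imwrite("pics/crop.png",np.hstack(out)); print(np.hstack(out).shape)
E
```

```text
scene 152 275 287 193 211 281.4013157894737 203.21052631578948
plain proj base [430.62638167 261.12286149]
top 69 250 259 218 226 254.2463768115942 221.95652173913044
plain proj base [291.20707406 344.72331176]
(323, 782, 3)
```

View pics/crop.png

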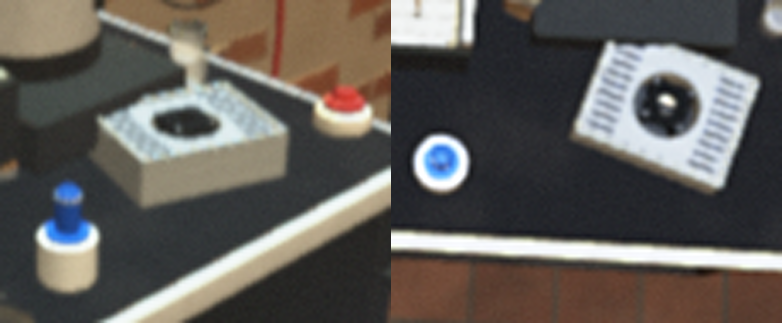

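The crop shows the head at (67,210) on its stand at left, and the dark plate at (187,122). At right (top view) the head is at (440,160) and the round dark plate at (667,104). Now to compute positions.

```bash
python3 - <<'E'
from h import *
D={}
for n in("scene","top"):
    z=np.load(n+".npz"); D[n]=({k:z[k] for k in z},z["frame"].shape[0]/2/np.tan(np.radians(float(z["vertical_fov"]))/2))
def blob(n,x0,x1,y0,y1,th):
    g=cv2.cvtColor(D[n][0]["frame"],cv2.COLOR_RGB2GRAY)[y0:y1,x0:x1]
    k,l,s,ce=cv2.connectedComponentsWithStats((g<th).astype(np.uint8))
    for i in range(1,k):
        if s[i,4]>20: print(n,"blob",s[i]+[x0,y0,0,0,0],ce[i]+[x0,y0])
    i=1+np.argmax(s[1:,4]); return ce[i]+[x0,y0]
ps=blob("scene",305,330,168,184,110); pt=blob("top",311,332,195,216,110)
S,T=D["scene"],D["top"]
print("seat tri",tri(ray(*S,ps),ray(*T,pt)), onz(*T,pt,.056),onz(*S,ps,.056))
# head: top of barrel at z=.095, flange at .045-.05
for n in D:
    c,f=D[n]; fr=c["frame"]; hsv=cv2.cvtColor(fr,cv2.COLOR_RGB2HSV)
    m=cv2.inRange(hsv,(100,120,60),(125,255,255)); m[:,:230]=0;m[:,300:]=0;m[:180 if n=="scene" else 200]=0;m[240:]=0
    m=cv2.morphologyEx(m,cv2.MORPH_CLOSE,np.ones((5,5)))
    if n=="scene":
        for v in range(188,232): 
            u=np.nonzero(m[v])[0]; print(v,(u.min(),u.max()) if len(u) else '',end=' ')
        print()
    # white stand
    w=cv2.inRange(hsv,(0,0,150),(180,90,255)) if n=="top" else None
    if n=="top":
        w[:,:240]=0;w[:,270:]=0;w[:208]=0;w[236:]=0
        a=w|m; v,u=np.nonzero(a); print("stand",u.min(),u.max(),v.min(),v.max(),u.mean(),v.mean()); v,u=np.nonzero(m);print("blue",u.mean(),v.mean())
        print("stand top",onz(c,f,(a.nonzero()[1].mean(),a.nonzero()[0].mean()),.045))
        print("blue @.05,.095",onz(c,f,(u.mean(),v.mean()),.05),onz(c,f,(u.mean(),v.mean()),.095))
        h=onz(c,f,(a.nonzero()[1].mean(),a.nonzero()[0].mean()),.045)
for z in(.0,.045,.05,.095): print(z,"proj scene",proj(*S,[h[0],h[1],z]),"top",proj(*T,[h[0],h[1],z]))
# rinser box check: upper rim corners from top crop clicks
k=lambda x,y:((x-391)/3.4+240,y/3.4+175)
for q in((612,38),(757,80),(717,190),(573,137)): print("corner",onz(*T,k(*q),.055 if q[1]<100 else .0275))
E
```

```text
scene blob [307 172  19   8 117] [316.1025641  175.73504274]
top blob [312 197  18  18 239] [320.51882845 205.77405858]
seat tri (array([ 0.50475207, -0.08831318,  0.0461991 ]), np.float64(0.0009050829626174584)) [ 0.50241908 -0.08691923  0.056     ] [ 0.49217146 -0.07322571  0.056     ]
188  189  190  191  192  193 (np.int64(280), np.int64(283)) 194 (np.int64(279), np.int64(284)) 195 (np.int64(279), np.int64(285)) 196 (np.int64(278), np.int64(285)) 197 (np.int64(278), np.int64(285)) 198 (np.int64(278), np.int64(285)) 199 (np.int64(278), np.int64(285)) 200 (np.int64(278), np.int64(285)) 201 (np.int64(278), np.int64(285)) 202 (np.int64(278), np.int64(285)) 203 (np.int64(278), np.int64(285)) 204 (np.int64(276), np.int64(286)) 205 (np.int64(275), np.int64(287)) 206 (np.int64(275), np.int64(287)) 207 (np.int64(276), np.int64(287)) 208 (np.int64(276), np.int64(287)) 209 (np.int64(276), np.int64(287)) 210 (np.int64(277), np.int64(286)) 211 (np.int64(281), np.int64(282)) 212  213  214  215  216  217  218  219  220  221  222  223  224  225  226  227  228  229  230  231  
stand 247 262 215 230 254.33 222.485
blue 254.2463768115942 221.95652173913044
stand top [0.4273599  0.15645197 0.045     ]
blue @.05,.095 [0.42857939 0.15685896 0.05      ] [0.42188302 0.15673602 0.095     ]
0.0 proj scene [281.57797584 219.90043987] top [254.2629951  224.19849651]
0.045 proj scene [281.67577749 207.83540756] top [254.33  222.485]
0.05 proj scene [281.68683997 206.47071404] top [254.33770121 222.28805928]
0.095 proj scene [281.78822433 193.96371089] top [254.40947366 220.45264354]
corner [ 0.57476061 -0.02718167  0.055     ]
corner [ 0.53607347 -0.18842522  0.055     ]
corner [ 0.41539365 -0.15110287  0.0275    ]
corner [0.46568598 0.00974947 0.0275    ]
```

```bash
python3 - <<'E'
from h import *
out=[]
for n,(x0,y0) in (("scene",(288,154)),("top",(292,182))):
    fr=np.mean([get_image(n)["frame"].astype(float) for _ in range(8)],0); np.save(n+"_avg.npy",fr)
    out.append(cv2.resize(fr[y0:y0+56,x0:x0+60,::-1].astype(np.uint8),(400,373),interpolation=cv2.INTER_CUBIC))
cv2.imwrite("pics/crop2.png",np.hstack(out))
E
```

```text
(no output)
```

View pics/crop2.png

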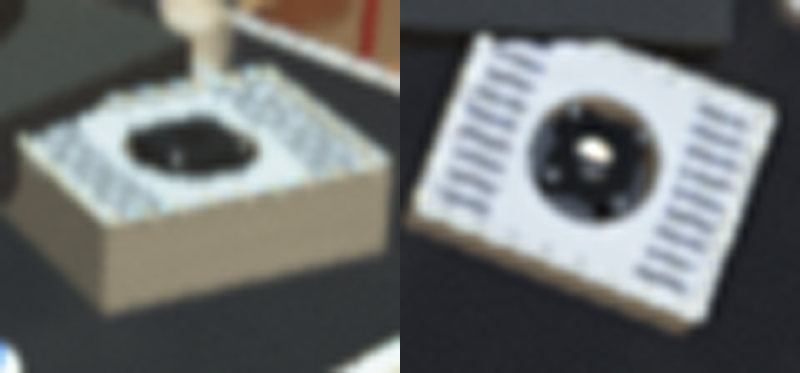

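The top crop is at right. It shows the plate's four screws at (575,112), (641,135), (620,198) and (553,175), and the rim corners at (483,35), (775,103), (705,320) and (412,218). In the scene crop the rim corners are at (22,137), (107,222), (388,158) and (268,68).

```bash
python3 - <<'E'
from h import *
from scipy.optimize import least_squares
D={}
for n in("scene","top"):
    z=np.load(n+".npz"); D[n]=({k:z[k] for k in z},z["frame"].shape[0]/2/np.tan(np.radians(float(z["vertical_fov"]))/2))
S,T=D["scene"],D["top"]
kt=lambda q:np.array([292+(q[0]-400+.5)/6.667-.5,182+(q[1]+.5)/6.66-.5]); ks=lambda q:np.array([288+(q[0]+.5)/6.667-.5,154+(q[1]+.5)/6.66-.5])
sc=kt(np.mean([(575,112),(641,135),(620,198),(553,175)],0)); print("screw centre",onz(*T,sc,.056))
P=[onz(*T,kt(q),.056) for q in((575,112),(641,135),(620,198),(553,175))]; print([np.linalg.norm(P[i]-P[i-1]) for i in range(4)])
top=[kt(q) for q in((483,35),(775,103),(705,320),(412,218))]; scn=[ks(q) for q in((268,68),(388,158),(107,222),(22,137))]
for i in range(4): print("t",onz(*T,top[i],.055),"s",onz(*S,scn[i],.055))
L=np.array([[.065,.085],[.065,-.085],[-.065,-.085],[-.065,.085]])
# scene corner order: match by nearest
def cor(p):
    c,s=np.cos(p[2]),np.sin(p[2]); return [np.r_[p[:2]+np.array([[c,-s],[s,c]])@l,p[3]] for l in L]
def res(p,use):
    r=[]
    C=cor(p)
    if "t" in use: r+=[proj(*T,C[i])-top[i] for i in range(4)]
    if "s" in use:
        for q in scn: 
            d=[proj(*S,X)-q for X in C]; r.append(min(d,key=np.linalg.norm))
    return np.concatenate(r)
for use in("t","s","ts"):
    r=least_squares(lambda p:np.r_[res(p,use),0 if use=="ts" else 1e3*(p[3]-.055)],[.503,-.087,-.3,.055]); print(use,r.x,np.round(r.fun,1))
for X in ((.503,-.087,.056),): print(proj(*S,X),proj(*T,X))
E
```

```text
screw centre [ 0.50607745 -0.08925786  0.056     ]
[np.float64(0.038577884582050664), np.float64(0.038908495756700294), np.float64(0.038311471086864085), np.float64(0.039218058800883616)]
t [ 0.57200712 -0.02356406  0.055     ] s [ 0.53164585 -0.18096921  0.055     ]
t [ 0.5418389 -0.1890762  0.055    ] s [ 0.41432162 -0.14178264  0.055     ]
t [ 0.41657848 -0.15051731  0.055     ] s [0.46496271 0.01857637 0.055     ]
t [0.46462122 0.01320281 0.055     ] s [ 0.5635439 -0.018154   0.055    ]
t [ 0.49897252 -0.08744615 -0.26427424  0.05494171] [-0.2 -3.1 -0.7  0.6  0.5  0.7  0.4  1.7 -0.1]
s [ 0.49550742 -0.0819744  -0.31961903  0.05476625] [ 0.6 -0.   1.7  0.7  0.8  0.6 -3.3 -2.1 -0.2]
ts [ 0.50076063 -0.08853504 -0.2856142   0.04934517] [ 0.4 -3.5 -0.5  1.   0.   0.8  0.3  0.9 -0.3  0.2  1.7  0.5  2.   1.1
 -3.2 -1.3  0. ]
[316.46910221 173.57315273] [320.54307948 205.62268679]
```

The top view gives the head at (0.427, 0.1565), and the scene view agrees. The seat is about (0.504, -0.088), which I'll refine with the head held above it. Moving over the head now.

Call:
apply_moves(increments=[[[0,0,-1,0,0,0,1],[-0.61,-0.59,0,0,0,0,1],[-0.61,-0.59,0,0,0,0,1],[-0.61,-0.59,0,0,0,0,1],[-0.61,-0.59,0,0,0,0,1],[-0.61,-0.59,0,0,0,0,1],[-0.61,-0.59,0,0,0,0,1],[-0.61,-0.59,0,0,0,0,1],[-0.61,-0.59,0,0,0,0,1],[-0.61,-0.59,0,0,0,0,1],[-0.61,-0.59,0,0,0,0,1],[-0.61,-0.59,0,0,0,0,1],[-0.61,-0.59,0,0,0,0,1],[-0.61,-0.59,0,0,0,0,1],[-0.61,-0.59,0,0,0,0,0.7],[-0.61,-0.59,0,0,0,0,0.7],[0,0,1,0,0,0,0.7],[0,0,1,0,0,0,0.7],[0,0,0,0,0,0,0.7],[0,0,0,0,0,0,0.7]]], grip_force=30)

```text
time_s: 3.5
eef_pos: [0.4284, 0.1567, 0.2654]
eef_rot: [3.141, 0.002, 2.855]
wrist_force: [-0.4, -0.5, 0.5]
finger_gap: 0.7
grasp_force: 0.0
```

```bash
cat >> h.py <<'E'
from scipy.spatial.transform import Rotation as Ro
def go(p,yaw=None):
    o=robot.get_obs(); R=Ro.from_euler("xyz",o["eef_rot"]); d=R.inv().apply(np.array(p)-o["eef_pos"])/.04
    print("t",o["time_s"],"pos",o["eef_pos"].round(4),"rot",o["eef_rot"].round(4),"F",o["wrist_force"].round(2),"gap",round(o["finger_gap"],3),"gf",round(o["grasp_force"],1)," units:",d.round(3))
    # tilt correction to exact down
    g=Ro.from_euler("xyz",[np.pi,0,o["eef_rot"][2] if yaw is None else yaw]); print("turn units",np.degrees((R.inv()*g).as_rotvec()).round(3)/10)
E
python3 - <<'E'
from h import *
go([.4274,.1565,.20])
c,f=cam("scene"); cv2.imwrite("pics/s2.png",cv2.resize(c["frame"][120:250,200:370,::-1],None,fx=4,fy=4,interpolation=cv2.INTER_CUBIC))
E
```

```text
t 3.5 pos [0.4284 0.1567 0.2654] rot [3.1406e+00 1.8000e-03 2.8549e+00] F [-0.42 -0.49  0.48] gap 0.7 gf 0.0  units: [ 0.027 -0.013  1.634]
turn units [0.0058 0.0102 0.    ]
```

View pics/s2.png

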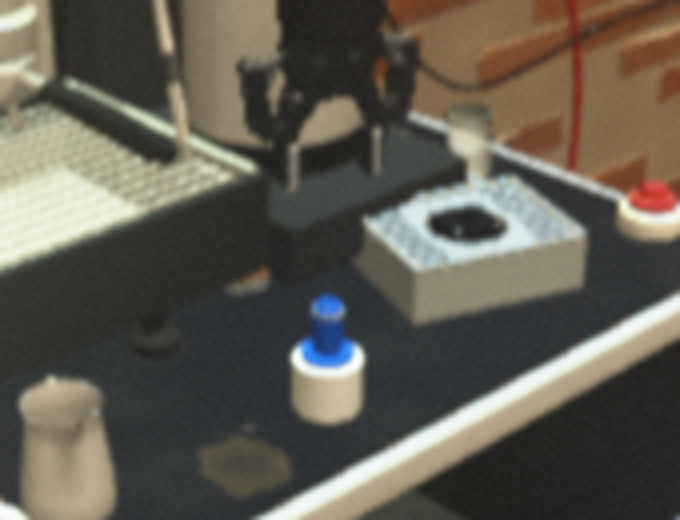

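The gripper is above the head. In the crop the fingertips are at (293,185) and (377,175) and the head at (328,300), so it's roughly centred, perhaps a few mm off. I'll descend with the fingers straddling the barrel and check again.

Call:
apply_moves(increments=[[[0.027,-0.013,0.5,0.006,0.01,0,0.7],[0,0,0.5,0,0,0,0.7],[0,0,0.5,0,0,0,0.7],[0,0,0.5,0,0,0,0.7],[0,0,0.5,0,0,0,0.7],[0,0,0.4,0,0,0,0.7],[0,0,0.2,0,0,0,0.7],[0,0,0.1,0,0,0,0.7],[0,0,0,0,0,0,0.7],[0,0,0,0,0,0,0.7]]])

```text
time_s: 4.8
eef_pos: [0.4268, 0.1563, 0.1365]
eef_rot: [-3.141, -0.001, 2.855]
wrist_force: [-0.1, -0.2, 0.1]
finger_gap: 0.7
grasp_force: 0.0
```

```bash
python3 - <<'E'
from h import *
go([.4274,.1565,.131])
c,f=cam("scene"); out=[cv2.resize(c["frame"][160:240,232:332,::-1],(480,384),interpolation=cv2.INTER_CUBIC)]
c,f=cam("top"); out.append(cv2.resize(c["frame"][185:250,220:272,::-1],(307,384),interpolation=cv2.INTER_CUBIC))
cv2.imwrite("pics/s3.png",np.hstack(out))
E
```

```text
t 4.8 pos [0.4268 0.1563 0.1365] rot [-3.1411e+00 -7.0000e-04  2.8548e+00] F [-0.1  -0.25  0.11] gap 0.7 gf 0.0  units: [-0.013  0.01   0.137]
turn units [-0.0028 -0.004   0.    ]
```

View pics/s3.png

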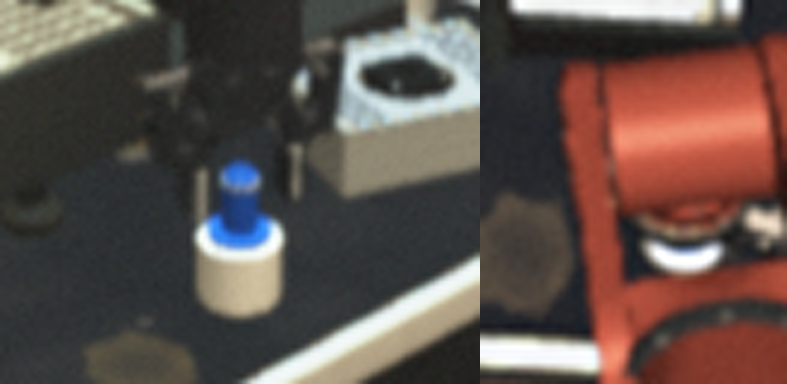

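The bright finger faces sit at (202,215) and (296,195), with the barrel at x=240. The offset equals the 11 mm half-width of the pads toward the camera, so the gripper is centred. I'll lower 5 mm and close.

Call:
apply_moves(increments=[[[-0.013,0.01,0.13,0,0,0,0.7],[0,0,0,0,0,0,0.4],[0,0,0,0,0,0,0.3],[0,0,0,0,0,0,0.2],[0,0,0,0,0,0,0.1],[0,0,0,0,0,0,0],[0,0,0,0,0,0,0],[0,0,0,0,0,0,0],[0,0,0,0,0,0,0],[0,0,0,0,0,0,0]]], grip_force=50)

```text
time_s: 6.15
eef_pos: [0.427, 0.1564, 0.1308]
eef_rot: [-3.141, -0.002, 2.855]
wrist_force: [0.5, -0.6, 1.0]
finger_gap: 0.263
grasp_force: 49.1
```

```bash
python3 - <<'E'
from h import *
go([.4274,.1565,.25])
E
```

```text
t 6.15 pos [0.427  0.1564 0.1308] rot [-3.1406e+00 -1.5000e-03  2.8548e+00] F [ 0.45 -0.61  1.01] gap 0.263 gf 49.1  units: [-4.00e-03  2.00e-03 -2.98e+00]
turn units [-0.0054 -0.0086  0.    ]
```

Call:
apply_moves(increments=[[[0,0,-0.25,0,0,0,0],[0,0,-0.5,0,0,0,0],[0,0,-0.5,0,0,0,0],[0,0,-0.5,0,0,0,0],[0,0,-0.5,0,0,0,0],[0,0,-0.25,0,0,0,0],[-0.447,-0.665,0,0,0,0,0],[-0.447,-0.665,0,0,0,0,0],[-0.447,-0.665,0,0,0,0,0],[-0.447,-0.665,0,0,0,0,0],[-0.447,-0.665,0,0,0,0,0],[-0.447,-0.665,0,0,0,0,0],[-0.447,-0.665,0,0,0,0,0],[-0.447,-0.665,0,0,0,0,0],[0,0,0,0,0,0,0],[0,0,0,0,0,0,0],[0,0,0,0,0,0,0]]])

```text
time_s: 8.28
eef_pos: [0.5036, -0.0872, 0.2303]
eef_rot: [-3.141, -0.003, 2.856]
wrist_force: [-0.3, 0.5, -1.8]
finger_gap: 0.266
grasp_force: 49.2
```

```bash
python3 - <<'E'
from h import *
go([.504,-.088,.21])
for n,(x0,y0) in (("scene",(272,118)),("top",(285,172))):
    fr=np.mean([get_image(n)["frame"].astype(float) for _ in range(3)],0).astype(np.uint8); np.save(n+"_b.npy",fr)
    c,f=cam(n); p=robot.get_obs()["eef_pos"]
    for z in(-.0858,-.0808,-.0358,-.0858-.04): print(n,z,proj(c,f,p+[0,0,z]).round(1))
    cv2.imwrite(f"pics/{n}4.png",cv2.resize(fr[y0:y0+84,x0:x0+78,::-1],(390,420),interpolation=cv2.INTER_CUBIC))
cv2.imwrite("pics/b4.png",np.hstack([cv2.imread("pics/scene4.png"),cv2.imread("pics/top4.png")]))
E
```

```text
t 8.275 pos [ 0.5036 -0.0872  0.2303] rot [-3.1408e+00 -2.8000e-03  2.8558e+00] F [-0.31  0.47 -1.79] gap 0.266 gf 49.2  units: [-0.018 -0.016  0.508]
turn units [-0.0045 -0.0163  0.    ]
scene -0.0858 [317.5 150.6]
scene -0.0808 [317.6 149.3]
scene -0.0358 [318.2 137.1]
scene -0.1258 [317. 161.]
top -0.0858 [325.2 200.5]
top -0.0808 [325.5 200.2]
top -0.0358 [328.  197.5]
top -0.1258 [323.2 202.8]
```

View pics/b4.png

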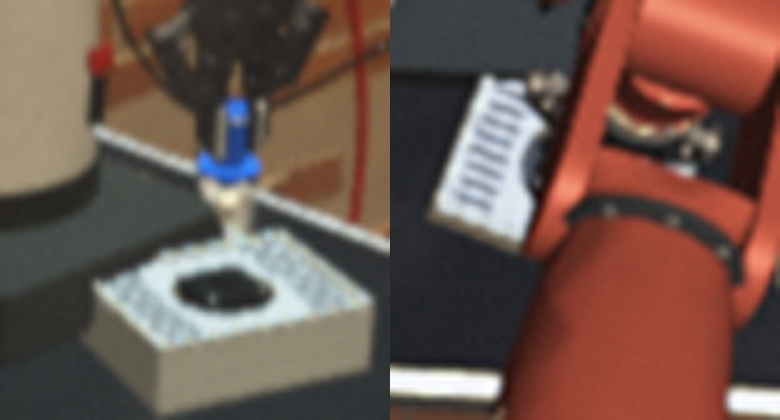

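The scene crop (left) shows the held head's flange at (230,168) above the plate, whose centre is at (225,290). The arm hides the plate in the top view. I'll measure the scene camera's local bias from the held head and use it to correct the seat.

```bash
python3 - <<'E'
from h import *
from scipy.optimize import least_squares
c,f=cam("scene"); fr=np.load("scene_b.npy"); p=robot.get_obs()["eef_pos"]
hsv=cv2.cvtColor(fr,cv2.COLOR_RGB2HSV); m=cv2.inRange(hsv,(100,110,50),(128,255,255)); m[:,:300]=0;m[:,340:]=0;m[:130]=0;m[165:]=0
for v in range(134,160):
    u=np.nonzero(m[v])[0]; print(v,(int(u.min()),int(u.max())) if len(u) else '',end=' ')
print()
a=np.linspace(0,2*np.pi,60)
for z in(0,.005): 
    q=np.array([proj(c,f,p+[.022*np.cos(t),.022*np.sin(t),-.0858+z]) for t in a]); print("pred flange",z,q.min(0).round(1),q.max(0).round(1))
# same at stand: predicted vs seen (first picture: flange cols 275..287, rows ~204..211)
for z in(.045,.05):
    q=np.array([proj(c,f,[.427+.022*np.cos(t),.1564+.022*np.sin(t),z]) for t in a]); print("stand flange",q.min(0).round(1),q.max(0).round(1))
g=cv2.cvtColor(np.load("scene_avg.npy").astype(np.uint8),cv2.COLOR_RGB2GRAY); print(g[168:184,304:330])
# predicted plate square / cutout outline for the seat guess
X=np.array([.504,-.088])
for yaw in(-.29,):
    R=np.array([[np.cos(yaw),-np.sin(yaw)],[np.sin(yaw),np.cos(yaw)]])
    print("plate corners",[proj(c,f,np.r_[X+R@np.array(l),.056]).round(1).tolist() for l in((.025,.025),(.025,-.025),(-.025,-.025),(-.025,.025))])
q=np.array([proj(c,f,[X[0]+.033*np.cos(t),X[1]+.033*np.sin(t),.05]) for t in a]); print("cutout",q.min(0).round(1),q.max(0).round(1))
E
```

```text
134  135  136  137  138 (317, 321) 139 (317, 321) 140 (317, 321) 141 (318, 320) 142  143 (318, 321) 144 (318, 321) 145 (318, 321) 146 (318, 321) 147 (318, 321) 148 (313, 321) 149 (312, 322) 150 (312, 323) 151 (312, 323) 152 (312, 323) 153 (315, 322) 154 (317, 318) 155  156  157  158  159  
pred flange 0 [311.3 148. ] [324. 153.]
pred flange 0.005 [311.3 146.7] [324.  151.7]
stand flange [274.8 204.3] [288.8 211.5]
stand flange [274.8 203. ] [288.8 210.1]
[[130 154 155 154 163 179 191 192 195 204 206 207 209 216 225 221 204 203
  198 182 173 172 195 199 184 186]
 [172 194 192 194 202 203 206 207 213 224 226 225 223 223 226 224 217 222
  213 184 176 185 188 183 176 180]
 [202 209 208 213 224 226 224 222 223 223 224 221 206 199 200 205 213 224
  221 202 188 193 189 186 190 182]
 [227 228 226 223 226 225 220 204 196 190 184 175 145 132 134 145 170 206
  222 221 205 192 183 187 195 185]
 [231 231 226 207 199 192 176 142 126 111 100  92  76  68  70  75 102 155
  191 212 216 205 192 195 192 182]
 [231 230 218 163 132 118  96  74  66  58  50  47  45  45  46  49  59  84
  123 164 191 203 210 
[... 517 characters left out ...]
1  44
   45  54  73 125 183 223 232 234]
 [182 201 209 210 188 170 151 118  88  76  80  71  59  55  56  61  76  89
   95 110 135 188 221 231 233 233]
 [174 187 193 205 211 216 207 189 168 148 142 135 118 114 116 126 154 171
  177 185 198 223 231 233 231 230]
 [176 188 185 184 199 218 220 222 220 209 205 201 186 186 186 194 212 222
  223 220 224 229 229 226 223 220]
 [185 189 179 174 182 199 205 223 227 228 227 226 222 223 219 223 226 226
  225 219 219 217 210 198 191 188]
 [192 194 179 181 187 190 188 205 219 227 227 227 227 225 218 216 214 205
  199 191 187 182 165 151 147 153]]
plate corners [[306.9, 172.0], [318.8, 169.3], [326.2, 174.8], [314.0, 177.6]]
cutout [307.1 170.9] [325.6 179.1]
```

The bias-corrected scene view agrees with the seat at (0.504, -0.088). Descending in stages and watching the wrist force.

Call:
apply_moves(increments=[[[-0.018,-0.016,0.25,-0.004,-0.016,0,0],[0,0,0.25,0,0,0,0],[0,0,0.25,0,0,0,0],[0,0,0.25,0,0,0,0],[0,0,0,0,0,0,0],[0,0,0,0,0,0,0],[0,0,0,0,0,0,0],[0,0,0,0,0,0,0]]])

```text
time_s: 9.72
eef_pos: [0.5049, -0.0891, 0.1912]
eef_rot: [-3.141, 0.002, 2.855]
wrist_force: [0.0, -0.1, -0.8]
finger_gap: 0.266
grasp_force: 49.2
```

```bash
python3 - <<'E'
from h import *
go([.504,-.088,.18])
E
```

```text
t 9.725 pos [ 0.5049 -0.0891  0.1912] rot [-3.1412e+00  2.1000e-03  2.8548e+00] F [ 0.02 -0.05 -0.82] gap 0.266 gf 49.2  units: [0.03  0.019 0.279]
turn units [-0.0022  0.0118 -0.    ]
```

Call:
apply_moves(increments=[[[0.015,0.015,0.1,0,0,0,0],[0,0,0.1,0,0,0,0],[0,0,0.1,0,0,0,0],[0,0,0.1,0,0,0,0],[0,0,0.1,0,0,0,0],[0,0,0,0,0,0,0],[0,0,0,0,0,0,0]]])

```text
time_s: 10.6
eef_pos: [0.5043, -0.0883, 0.1707]
eef_rot: [-3.141, 0.001, 2.855]
wrist_force: [-0.3, 0.2, -0.5]
finger_gap: 0.261
grasp_force: 49.2
```

```bash
python3 - <<'E'
from h import *
go([.504,-.088,.156])
c,f=cam("scene"); cv2.imwrite("pics/s5.png",cv2.resize(c["frame"][118:202,272:366,::-1],(658,588),interpolation=cv2.INTER_CUBIC))
E
```

```text
t 10.6 pos [ 0.5043 -0.0883  0.1707] rot [-3.1412e+00  1.1000e-03  2.8548e+00] F [-0.33  0.17 -0.54] gap 0.261 gf 49.2  units: [0.01  0.005 0.368]
turn units [-0.0022  0.0065 -0.    ]
```

View pics/s5.png

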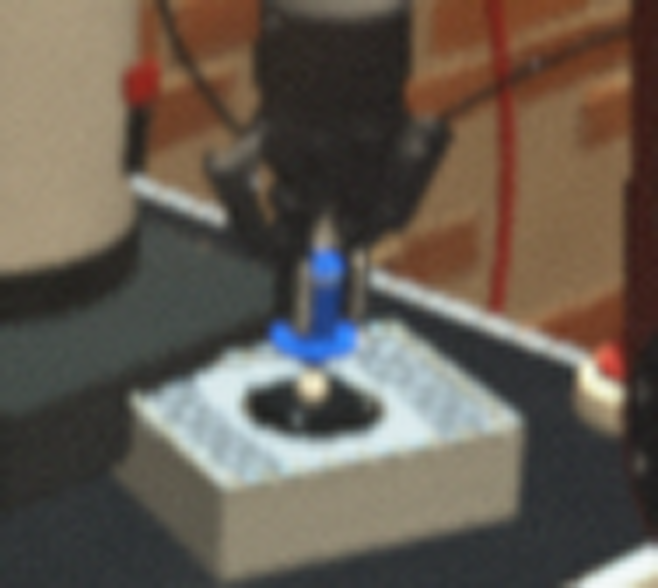

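The tip is entering the socket mouth at (312,400), in line with the plate, with no side force. Continuing gently.

Call:
apply_moves(increments=[[[0,0,0.05,0,0,0,0],[0,0,0.05,0,0,0,0],[0,0,0.05,0,0,0,0],[0,0,0.05,0,0,0,0],[0,0,0.05,0,0,0,0],[0,0,0.05,0,0,0,0],[0,0,0,0,0,0,0],[0,0,0,0,0,0,0]]])

```text
time_s: 11.65
eef_pos: [0.5043, -0.0882, 0.1597]
eef_rot: [-3.141, 0.0, 2.855]
wrist_force: [-3.6, 2.2, 6.7]
finger_gap: 0.262
grasp_force: 50.2
```

Call:
apply_moves(increments=[[[0,0,0.025,0,0,0,0],[0,0,0.025,0,0,0,0],[0,0,0,0,0,0,0],[0,0,0,0,0,0,0]]])

```text
time_s: 12.15
eef_pos: [0.5046, -0.0883, 0.1581]
eef_rot: [-3.141, 0.001, 2.855]
wrist_force: [-3.6, 1.5, 8.3]
finger_gap: 0.263
grasp_force: 50.3
```

Call:
apply_moves(increments=[[[0,0,0.025,0,0,0,0],[0,0,0.025,0,0,0,0],[0,0,0,0,0,0,0],[0,0,0,0,0,0,0]]])

```text
time_s: 12.65
eef_pos: [0.5049, -0.0884, 0.1565]
eef_rot: [-3.141, 0.002, 2.855]
wrist_force: [-3.3, 0.4, 9.9]
finger_gap: 0.265
grasp_force: 50.4
```

Side force of about 3.5 N along -x: shift 1 mm that way, then carry on.

Call:
apply_moves(increments=[[[0.025,0,0,0,0,0,0],[0,0,0,0,0,0,0],[0,0,0,0,0,0,0]]])

```text
time_s: 13.02
eef_pos: [0.5045, -0.0883, 0.1567]
eef_rot: [-3.141, 0.004, 2.855]
wrist_force: [-2.6, 0.6, 9.7]
finger_gap: 0.261
grasp_force: 50.3
```

Call:
apply_moves(increments=[[[0.03,0,0,0,0,0,0],[0,0,0,0,0,0,0],[0,0,0,0,0,0,0]]])

```text
time_s: 13.4
eef_pos: [0.504, -0.0882, 0.1569]
eef_rot: [-3.141, 0.006, 2.855]
wrist_force: [-1.4, 0.6, 7.9]
finger_gap: 0.264
grasp_force: 50.2
```

Call:
apply_moves(increments=[[[0,0,0.025,0,0,0,0],[0,0,0.025,0,0,0,0],[0,0,0,0,0,0,0],[0,0,0,0,0,0,0]]])

```text
time_s: 13.9
eef_pos: [0.5044, -0.0882, 0.1556]
eef_rot: [-3.141, 0.006, 2.855]
wrist_force: [-3.5, 0.3, 10.4]
finger_gap: 0.261
grasp_force: 50.5
```

Call:
apply_moves(increments=[[[0.03,0,0,0,0,0,0],[0,0,0,0,0,0,0],[0,0,0.025,0,0,0,0],[0,0,0,0,0,0,0],[0,0,0,0,0,0,0]]])

```text
time_s: 14.52
eef_pos: [0.504, -0.0881, 0.1552]
eef_rot: [-3.141, 0.008, 2.855]
wrist_force: [-1.8, 0.8, 12.1]
finger_gap: 0.262
grasp_force: 50.6
```

```bash
python3 - <<'E'
from h import *
go([.504,-.088,.1418]); o=robot.get_obs(); print(o["ft_torque"])
c,f=cam("scene"); cv2.imwrite("pics/s6.png",cv2.resize(c["frame"][118:202,272:366,::-1],(658,588),interpolation=cv2.INTER_CUBIC))
E
```

```text
t 14.525 pos [ 0.504  -0.0881  0.1552] rot [-3.1412  0.0083  2.8548] F [-1.78  0.84 12.07] gap 0.262 gf 50.6  units: [0.003 0.004 0.335]
turn units [-0.002   0.0475 -0.    ]
[ 0.14441418  0.32198798 -0.04663409]
```

View pics/s6.png

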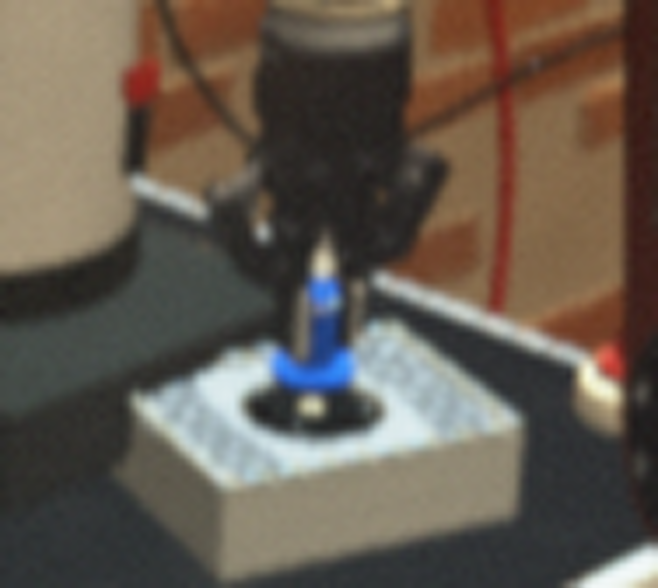

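The white bulb is in the hole at (312,405), slightly toward the camera, and the flange at (313,370) stands about 13 mm above the plate. The remaining side force points toward (-x, +y), so I'll relieve it further and keep pushing gently.

Call:
apply_moves(increments=[[[0.03,0.015,0,0,0,0,0],[0,0,0,0,0,0,0],[0,0,0,0,0,0,0]]])

```text
time_s: 14.95
eef_pos: [0.5033, -0.0877, 0.1553]
eef_rot: [-3.14, 0.01, 2.855]
wrist_force: [-1.0, -0.4, 12.2]
finger_gap: 0.265
grasp_force: 50.6
```

Call:
apply_moves(increments=[[[0,0,0.025,0,0.048,0,0],[0,0,0.0,0,0,0,0],[0,0,0,0,0,0,0]]])

```text
time_s: 15.32
eef_pos: [0.5037, -0.0878, 0.1546]
eef_rot: [-3.14, 0.002, 2.855]
wrist_force: [-0.1, -0.7, 11.9]
finger_gap: 0.266
grasp_force: 50.6
```

Call:
apply_moves(increments=[[[0,0,0.025,0,0,0,0],[0,0,0.0,0,0,0,0],[0,0,0,0,0,0,0]]])

```text
time_s: 15.7
eef_pos: [0.5038, -0.0877, 0.1536]
eef_rot: [-3.141, 0.002, 2.855]
wrist_force: [-0.8, -0.7, 11.9]
finger_gap: 0.264
grasp_force: 50.7
```

Call:
apply_moves(increments=[[[0,0,0.025,0,0,0,0],[0,0,0.0,0,0,0,0],[0,0,0,0,0,0,0]]])

```text
time_s: 16.08
eef_pos: [0.5039, -0.0878, 0.1529]
eef_rot: [-3.141, 0.003, 2.855]
wrist_force: [-0.7, -0.5, 13.2]
finger_gap: 0.266
grasp_force: 50.8
```

Call:
apply_moves(increments=[[[0,0,0.025,0,0,0,0],[0,0,0.0,0,0,0,0],[0,0,0,0,0,0,0]]])

```text
time_s: 16.45
eef_pos: [0.5037, -0.0876, 0.1514]
eef_rot: [-3.141, 0.002, 2.855]
wrist_force: [0.1, -0.2, 10.4]
finger_gap: 0.265
grasp_force: 50.5
```

Call:
apply_moves(increments=[[[0,0,0.025,0,0,0,0],[0,0,0.0,0,0,0,0],[0,0,0,0,0,0,0]]])

```text
time_s: 16.82
eef_pos: [0.5031, -0.0874, 0.1495]
eef_rot: [-3.141, 0.001, 2.855]
wrist_force: [1.5, -0.4, 4.6]
finger_gap: 0.267
grasp_force: 49.9
```

Past the click peak (13 N, now falling). Following it down.

Call:
apply_moves(increments=[[[0,0,0.05,0,0,0,0],[0,0,0.05,0,0,0,0],[0,0,0,0,0,0,0],[0,0,0,0,0,0,0]]])

```text
time_s: 17.32
eef_pos: [0.5024, -0.0873, 0.143]
eef_rot: [-3.141, 0.001, 2.855]
wrist_force: [6.1, -2.1, -3.0]
finger_gap: 0.263
grasp_force: 49.7
```

Call:
apply_moves(increments=[[[-0.02,0,0.025,0,0,0,0],[0,0,0.025,0,0,0,0],[0,0,0,0,0,0,0],[0,0,0,0,0,0,0]]])

```text
time_s: 17.82
eef_pos: [0.5028, -0.0874, 0.1417]
eef_rot: [-3.141, -0.001, 2.855]
wrist_force: [4.3, -1.6, 0.0]
finger_gap: 0.265
grasp_force: 50.1
```

Call:
apply_moves(increments=[[[-0.045,0,0,0,0,0,0],[0,0,0,0,0,0,0],[0,0,0.025,0,0,0,0],[0,0,0,0,0,0,0],[0,0,0,0,0,0,0]]])

```text
time_s: 18.45
eef_pos: [0.5034, -0.0875, 0.1404]
eef_rot: [-3.141, -0.005, 2.855]
wrist_force: [5.4, -2.0, 4.7]
finger_gap: 0.266
grasp_force: 50.5
```

Call:
apply_moves(increments=[[[0,0,0.025,0,0,0,0],[0,0,0,0,0,0,0],[0,0,0,0,0,0,0]]])

```text
time_s: 18.82
eef_pos: [0.5034, -0.0875, 0.1398]
eef_rot: [-3.141, -0.005, 2.855]
wrist_force: [4.6, -3.0, 6.4]
finger_gap: 0.259
grasp_force: 50.8
```

The flange is home, pressed with about 7 N. Easing to neutral, then tugging up gradually.

Call:
apply_moves(increments=[[[-0.02,0.0,-0.05,0,0,0,0],[0,0,0,0,0,0,0],[0,0,0,0,0,0,0]]])

```text
time_s: 19.2
eef_pos: [0.5035, -0.0875, 0.1407]
eef_rot: [-3.141, -0.006, 2.855]
wrist_force: [4.6, -2.3, 3.4]
finger_gap: 0.259
grasp_force: 50.4
```

Call:
apply_moves(increments=[[[-0.02,-0.01,-0.025,0,0,0,0],[0,0,0,0,0,0,0],[0,0,0,0,0,0,0]]])

```text
time_s: 19.58
eef_pos: [0.5036, -0.0877, 0.1412]
eef_rot: [-3.142, -0.008, 2.855]
wrist_force: [3.5, -1.8, 1.6]
finger_gap: 0.263
grasp_force: 50.2
```

Call:
apply_moves(increments=[[[0,0,-0.025,0,0,0,0],[0,0,0,0,0,0,0],[0,0,0,0,0,0,0]]])

```text
time_s: 19.95
eef_pos: [0.5034, -0.0877, 0.1421]
eef_rot: [-3.141, -0.008, 2.855]
wrist_force: [4.9, -0.8, -2.4]
finger_gap: 0.263
grasp_force: 49.9
```

Call:
apply_moves(increments=[[[0,0,-0.025,0,-0.03,0,0],[0,0,-0.025,0,0,0,0],[0,0,0,0,0,0,0],[0,0,0,0,0,0,0]]])

```text
time_s: 20.45
eef_pos: [0.5032, -0.0877, 0.144]
eef_rot: [-3.141, -0.004, 2.855]
wrist_force: [3.9, -1.6, -6.7]
finger_gap: 0.265
grasp_force: 49.5
```

Call:
apply_moves(increments=[[[0,0,-0.025,0,0,0,0],[0,0,0,0,0,0,0],[0,0,0,0,0,0,0]]])

```text
time_s: 20.82
eef_pos: [0.5033, -0.0878, 0.145]
eef_rot: [-3.141, -0.004, 2.855]
wrist_force: [3.8, -2.1, -9.7]
finger_gap: 0.266
grasp_force: 49.3
```

Call:
apply_moves(increments=[[[0,0,-0.03,0,0,0,0],[0,0,0,0,0,0,0],[0,0,0,0,0,0,0]]])

```text
time_s: 21.2
eef_pos: [0.5033, -0.0878, 0.1462]
eef_rot: [-3.141, -0.003, 2.855]
wrist_force: [4.4, -1.0, -12.0]
finger_gap: 0.262
grasp_force: 49.4
```

Call:
apply_moves(increments=[[[0,0,-0.01,0,0,0,0],[0,0,0,0,0,0,0],[0,0,0,0,0,0,0],[0,0,0,0,0,0,0],[0,0,0,0,0,0,0],[0,0,0,0,0,0,0],[0,0,0,0,0,0,0],[0,0,0,0,0,0,0]]])

```text
time_s: 22.2
eef_pos: [0.5035, -0.0878, 0.147]
eef_rot: [-3.141, -0.003, 2.855]
wrist_force: [2.9, -1.6, -15.3]
finger_gap: 0.263
grasp_force: 49.6
```

Call:
apply_moves(increments=[[[0,0,0.025,0,0,0,0],[0,0,0.025,0,0,0,0],[0,0,0.025,0,0,0,0],[0,0,0.025,0,0,0,0],[0,0,0.025,0,0,0,0],[0,0,0,0,0,0,0],[0,0,0,0,0,0,0],[0,0,0,0,0,0,0]]])

```text
time_s: 23.2
eef_pos: [0.5043, -0.088, 0.1427]
eef_rot: [-3.141, -0.001, 2.855]
wrist_force: [-1.2, 0.3, -1.4]
finger_gap: 0.26
grasp_force: 50.9
```

Call:
apply_moves(increments=[[[0,0,0.01,0,0,0,0],[0,0,0,0,0,0,0],[0,0,0,0,0,0,0.35],[0,0,0,0,0,0,0.5],[0,0,0,0,0,0,0.6],[0,0,0,0,0,0,0.6],[0,0,0,0,0,0,0.6],[0,0,0,0,0,0,0.6]]], grip_force=20)

```text
time_s: 24.2
eef_pos: [0.5039, -0.0879, 0.1418]
eef_rot: [-3.141, -0.002, 2.855]
wrist_force: [0.3, 0.2, 0.2]
finger_gap: 0.598
grasp_force: 0.0
```

Call:
apply_moves(increments=[[[0,0,-0.3,0,0,0,0.6],[0,0,-0.5,0,0,0,0.6],[0,0,-0.5,0,0,0,0.6],[0,0,-0.7,0,0,0,0.6],[0,0,-0.5,0,0,0,0.6],[0,0,0,0,0,0,0.6],[0,0,0,0,0,0,0.6],[0,0,0,0,0,0,0.6]]])

```text
time_s: 25.2
eef_pos: [0.5033, -0.0877, 0.2405]
eef_rot: [-3.141, -0.005, 2.855]
wrist_force: [-0.0, 1.1, -0.6]
finger_gap: 0.599
grasp_force: 0.0
```

```bash
python3 - <<'E'
from h import *
go([.504,-.088,.25])
c,f=cam("scene"); cv2.imwrite("pics/s7.png",cv2.resize(c["frame"][118:202,272:366,::-1],(658,588),interpolation=cv2.INTER_CUBIC))
E
```

```text
t 25.2 pos [ 0.5033 -0.0877  0.2405] rot [-3.1413 -0.0046  2.8547] F [-0.04  1.06 -0.65] gap 0.599 gf 0.0  units: [-0.018 -0.002 -0.237]
turn units [-0.0018 -0.0263  0.    ]
```

View pics/s7.png

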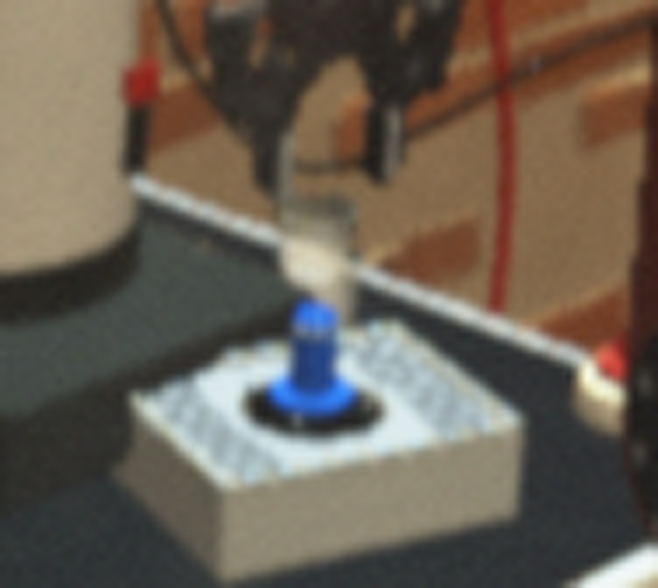

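The head stands upright and flush in the socket, flange at (314,398), and the gripper is clear above it. Handing in.

```bash
python3 -c "
from workcell import robot
print(robot.hand_in())"
```

```text
the job is handed in; nothing more can be done
None
```

The spray head was pressed in until it clicked (peak push roughly 14 N), tugged up with about 12–14 N for a second while it stayed home, then released upright and flush on the plate; the job is handed in, and the hand-in gave no verdict.

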